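Set the coarse and fine dial of the etching supply

ROBOT

A 6-joint arm with a two-finger parallel gripper is mounted at the origin on a cart in front of the work surface, level with it; the furniture and walls round the work are solid. World frame = base frame: x ahead of the robot, y to its left, z up, the work surface at z = 0. Lengths are in m, angles in rad, forces in N, time in s.
With the tool pointing down it reaches from about 0.375 to 0.9 m from the base axis. Payload 3.1 kg.
Tool frame: the origin (TCP) lies between the finger pads; the fingertips stand 17 mm ahead of it and the grasp point (between the pads) lies 2 mm behind it (robot.nose_length is the distance from the TCP to the fingertips, in m); z points along the fingers, y is the line along which they close (so a half turn about z gives the same grasp; the last joint's range is limited). The gripper opens to 87 mm and grips with 3 to 60 N. Pads are 19 mm wide; open, the fingers measure 117 mm over their backs; the gripper's body (75 mm by 190 mm) begins 51 mm behind the grasp point.
Start: joints at [-1.411, 0.527, 1.433, -0, 1.181, -0.178], TCP at [0.207, -0.59, 0.24] pointing down, gripper open.
Joint ranges: [-3.08, 3.08], [-0.75, 2.2], [0.22, 2.44], [-1.43, 4.57], [0, 2.65], [-2.85, 2.85]. Speed limits (rad/s): [2.79, 2.79, 3.14, 3.14, 3.14, 3.14].

INTERFACE

Orientations are given as a unit quaternion [x, y, z, w].
In Python, from rig import robot, cams gives the robot as it stands.
- The arm moves only by the shell command python3 -m pendant 'ROWS' [FORCE]. ROWS is JSON, a list of rows, each an object with "jaw": the opening, from 0 (shut) to 1 (fully open); "linear": the shift along the tool's x, y, z in cm, a list of three; "twist": the turn about the tool's z in degrees. A call has 1 to 12 rows; each row shifts and turns the commanded pose from where the row before left it, along the tool's axes as they then stand; what a row does not reach is not made up. A row lasts 1/12 s, in which the tool goes at most 41.7 mm and 7.16 degrees, less where a joint would pass 70% of its speed; a pose out of reach is approached as far as the arm can. A call is refused whole if a number of a shift passes 4.17 or a number of a turn 7.16, either way. A call with a gripper value outside its range is refused whole. The fingers move at their own pace and stop on an object; FORCE is the grip in N (left out, the last holds). Time passes only in rows, so rows that do not move let the fingers close. It gives the time, the measured TCP pose, the force, the opening and the grip force at its end, in the units of the state.
- robot.get_obs(): the state, without advancing time (a new reading comes with each control period).
- cams.camera(name): name is "scene" or "top" or "wrist"; returns a dict with "color" (384x512x3 uint8, blue, green, red), "depth" (384x512 float32, m along the optical axis (not along the pixel's ray), 0 where there is no reading), "fov_y" (degrees; the focal length in pixels is half the picture's height over the tangent of half this angle, whatever the lens; pixels are square), "cx", "cy" (the principal point, pixels), "view" (4x4, takes a point from world to camera coordinates). Camera axes: x right, y down, z forward; pixel columns grow to the right and rows downward; lengths in m; the calibration is good to about 2 mm. A picture is of the moment at which its call begins.
- robot.hand_in(): hands the job in; it is judged then, once.
The state is a dict: "time": time; "q": joint angles; "joint_velocities": joint speeds; "joint_torque": joint torques, N m; "position": TCP position; "tool_rot": TCP orientation; "ft_force": force on the tool from outside, world axes, zero at the start; "moment": the same for the moment, N m; "grip_width": finger opening in m; "grip_force": force on a finger pad.
Only numpy, scipy, OpenCV 4.12 (cv2) and the standard library are available. Lean on these libraries where they do the work, as an engineer would, in place of code of your own. Each camera call takes 0.05 s, during which the arm holds its last target. There are 200 camera calls.

TASK

Set the electro-etching supply for the next copper plate: on the grey unit that has the stacked pair of knobs, turn the wide lower (coarse) knob until its white line points at the raised arrow on the panel, then turn the narrow upper (fine) knob until its dark line points at the same arrow. Leave the coarse knob on the arrow, and leave the single knob of the other grey unit, the bath timer, as it is.

Things in the scene. Friction and masses are not known exactly. Their poses are not given: they have to be found in the camera images.
- supply: Fixed grey box with metal panel, 60 mm high; reaches x -70 to +90, y +-70 mm from its origin, which is on the upright axis (z) of its two knobs at table level. Dark raised arrow 2.5 mm high on the panel, 34 to 56 mm from the axis on the box's -x side, roughly facing the robot. Two brass posts at x +74, y +-30, 73 mm over the table. Stands left or right of the timer.
- coarse_knob (a joint): Wide lower knob of the supply: black, round, ribbed, 60 mm across, sides 64 to 94 mm over the table (panel at 60), white line on its top ring and side. Angle in rad, positive anticlockwise from above, 0 = line at the arrow, limits +-2.4; starts 0.6 to 1.25. Friction 0.06 N m; stays where left; does not carry the fine knob.
- fine_knob (a joint): Narrow upper knob of the supply, same axis: aluminium, round, ribbed, 28 mm across, sides 94 to 130 mm over the table, dark line from centre to rim on top and down its side. Angle in rad, positive anticlockwise from above, 0 = line at the arrow, limits +-2.4; starts -1.25 to -0.6. Friction 0.03 N m; stays where left; does not carry the coarse knob.
- timer_pointer (a point): Outer end of the white line on the bath timer's knob, 94 mm over the table, 29 mm from that knob's axis. The timer is the other grey box of the same size: one black knob 60 mm across and 30 mm high, a flat metal disc in its top, nothing standing on it, no brass posts. Not to be turned.

How it is judged:
By the outcome, as a careful person would: the job done as asked, in the order asked, and still so for the second after the job is handed in, with the robot touching nothing.
It also fails if it takes over 42 s, if anything falls off the work surface, if the arm or the gripper's body presses on something with over 40 N, if the wrist force passes 120 N, or if a joint passes its speed limit or range.

## Working session

There is one attempt and no reset: what is moved stays moved. The work goes in short steps, Python scripts to look and compute and a shell command to move; the robot and the scene stay as the last step left them, time stands still between calls to the robot, and variables do not carry over. Pictures are saved under pics/ and viewed, at most 10 in all, crops included, and the job is handed in when it is done.

```bash
ls; mkdir -p pics
cat > h.py <<'E'
import numpy as np, cv2
from rig import robot, cams
def cloud(c):
    h,w=c["depth"].shape; f=h/2/np.tan(np.radians(c["fov_y"])/2)
    v,u=np.mgrid[:h,:w]; z=c["depth"]
    p=np.stack([(u-c["cx"])/f*z,(v-c["cy"])/f*z,z],-1)
    V=np.array(c["view"]); return (p-V[:3,3])@V[:3,:3]
E
python3 - <<'E'
from h import *
a=cams.camera("scene");b=cams.camera("top")
cv2.imwrite("pics/a.png",a["color"]);cv2.imwrite("pics/b.png",b["color"])
np.savez("b.npz",col=b["color"],P=cloud(b))
print(robot.get_obs(), b["view"],b["fov_y"])
E
```

```text
pics
{'time': 0.1, 'q': array([-1.41151880e+00,  5.28358336e-01,  1.43377465e+00, -1.76186542e-05,
        1.18138819e+00, -1.78500507e-01]), 'joint_velocities': array([-0.00024342, -0.00281105, -0.00293805,  0.00093348,  0.00189277,
       -0.00090248]), 'joint_torque': array([ 1.51102126e-04, -4.40984881e+01, -1.77151179e+01,  6.34759082e-02,
        5.33648289e-02, -4.98229520e-05]), 'position': array([ 0.20704211, -0.58904923,  0.23867843]), 'tool_rot': array([ 9.85771096e-01,  1.68090501e-01,  1.12162223e-06, -9.64292704e-04]), 'ft_force': array([ 0.11841653,  0.75391517, -0.45202354]), 'moment': array([-0.05438273,  0.01358793, -0.00293873]), 'grip_force': 0.0, 'grip_width': 0.08709200786365798} [[ 0.02710076 -0.99962737 -0.00326795 -0.01295836]
 [-0.99733635 -0.0268169  -0.06783116  0.52972857]
 [ 0.06771825  0.00509752 -0.99769146  0.9100889 ]
 [ 0.          0.          0.          1.        ]] 54.75190841782386
```

View pics/b.png

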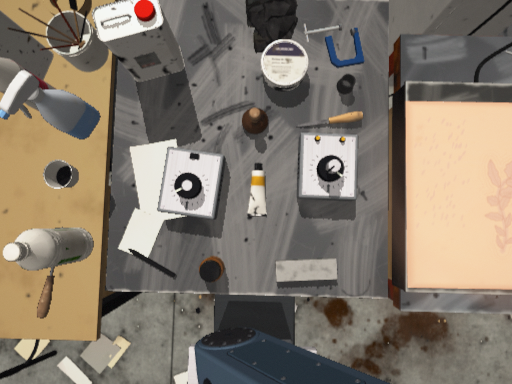

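View pics/a.png

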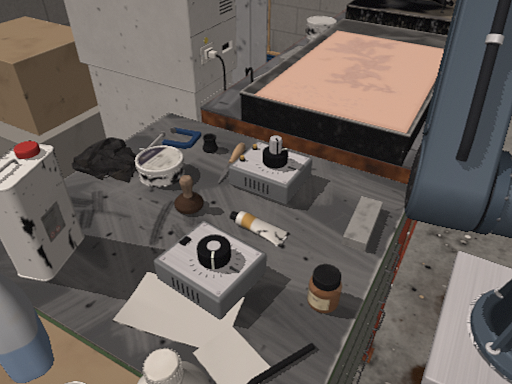

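Top view: the supply (two brass posts at about (317,139) and (345,139), stacked knobs at about (330,168)) is on the right, and the timer is at about (188,186). Now I'll measure the supply.

Run:
```python
from h import *
d=np.load("b.npz");P=d["P"];c=d["col"]
def sel(u0,v0,u1,v1,z0,z1):
    m=np.zeros(P.shape[:2],bool);m[v0:v1,u0:u1]=1
    return m&(P[...,2]>z0)&(P[...,2]<z1)
for n,z0,z1 in(("panel",.055,.067),("coarse",.088,.1),("fine",.122,.14)):
    m=sel(290,125,370,215,z0,z1);q=P[m]
    r=cv2.minAreaRect((q[:,:2]*1000).astype(np.float32)); print(n,m.sum(),q.mean(0).round(4),r,q[:,2].mean(), cv2.minEnclosingCircle((q[:,:2]*1000).astype(np.float32)))
print(np.percentile(P[sel(395,60,512,320,-.2,.4)][:,2],[5,50,95]),P[180,395:420:4].round(3))
im=cv2.resize(c[125:210,290:370],None,fx=7,fy=7,interpolation=cv2.INTER_CUBIC)
cv2.imwrite("pics/c.png",im)
```

```text
panel 3176 [ 0.5991 -0.1682  0.0608] ((600.0140380859375, -169.87762451171875), (140.00888061523438, 160.00909423828125), 89.09466552734375) 0.060794140923116295 ((599.9048461914062, -169.943359375), 103.22087860107422)
coarse 375 [ 0.5879 -0.1673  0.0942] ((590.0762329101562, -170.27676391601562), (57.83839416503906, 60.41358947753906), 28.04646873474121) 0.09417753723181109 ((589.850830078125, -169.99636840820312), 31.00542449951172)
fine 133 [ 0.5896 -0.1689  0.1298] ((589.4259643554688, -169.31817626953125), (26.475799560546875, 26.54343032836914), 88.57298278808594) 0.12983522828458294 ((589.869384765625, -168.8874969482422), 14.218981742858887)
[0.03900813 0.14123899 0.1440067 ] [[ 0.568 -0.325  0.073]
 [ 0.566 -0.325  0.097]
 [ 0.563 -0.324  0.123]
 [ 0.561 -0.324  0.145]
 [ 0.561 -0.335  0.139]
 [ 0.561 -0.343  0.141]
 [ 0.562 -0.351  0.142]]
```

View pics/c.png

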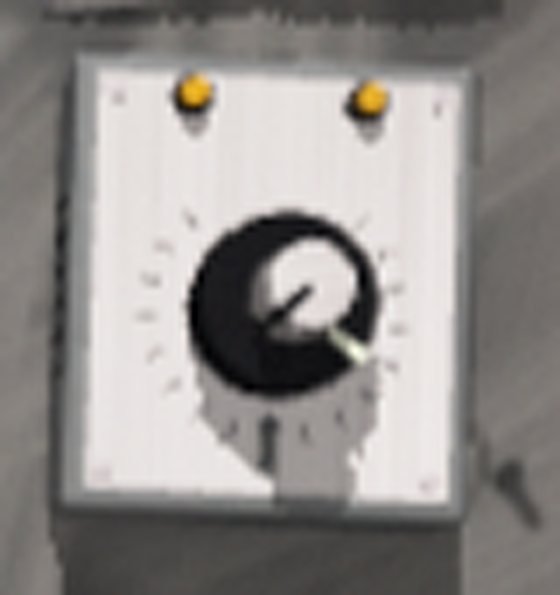

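Crop: the coarse white line points lower right at (350,345), the fine dark line lower left, and the arrow is below at (268,440). The axis is at about (0.590, -0.1695). The tray rim is at z 0.144, so I can move over it at the current height.

```bash
python3 -m pendant '[{"jaw":1,"linear":[3.1,-1.7,0],"twist":0},{"jaw":1,"linear":[3.1,-1.7,0],"twist":0},{"jaw":1,"linear":[3.1,-1.7,0],"twist":0},{"jaw":1,"linear":[3.1,-1.7,0],"twist":0},{"jaw":1,"linear":[3.1,-1.7,0],"twist":0},{"jaw":1,"linear":[3.1,-1.7,0],"twist":0},{"jaw":1,"linear":[3.1,-1.7,0],"twist":0},{"jaw":1,"linear":[3.1,-1.7,0],"twist":0},{"jaw":1,"linear":[3.1,-1.7,0],"twist":0},{"jaw":1,"linear":[3.1,-1.7,0],"twist":0},{"jaw":1,"linear":[3.1,-1.7,0],"twist":0},{"jaw":1,"linear":[3.1,-1.7,0],"twist":0}]' 20
python3 -m pendant '[{"jaw":1,"linear":[3.1,-1.7,0],"twist":0},{"jaw":1,"linear":[3.1,-1.7,0],"twist":0},{"jaw":1,"linear":[3.1,-1.7,0],"twist":0},{"jaw":1,"linear":[3.1,-1.4,0],"twist":0},{"jaw":1,"linear":[0,0,0],"twist":0},{"jaw":1,"linear":[0,0,0],"twist":0}]'
cat >> h.py <<'E'
AX=np.array([.590,-.1695])
def look(name,C=AX):
    """where is TCP vs axis in tool cm; plus rectified top views (1 px=.2mm, up=+x, left=+y) at z=.0945 and .130"""
    o=robot.get_obs(); q=o["tool_rot"]; psi=2*np.arctan2(q[1],q[0]); d=C-o["position"][:2]
    print("t",o["time"],"pos",o["position"].round(4),"psi deg",np.degrees(psi).round(2),"tool cm to axis",
      (100*np.array([d@[np.cos(psi),np.sin(psi)],d@[np.sin(psi),-np.cos(psi)]])).round(2),"grip",o["grip_width"],"q",o["q"].round(2))
    c=cams.camera("wrist"); V=np.array(c["view"]); f=192/np.tan(np.radians(c["fov_y"])/2); out=[]
    for z in(.0625,.0945,.130):
        v,u=np.mgrid[:500,:500]; w=np.stack([C[0]+(290-v)*2e-4,C[1]+(250-u)*2e-4,np.full(u.shape,z)],-1)
        p=w@V[:3,:3].T+V[:3,3]
        out.append(cv2.remap(c["color"],(p[...,0]/p[...,2]*f+c["cx"]).astype(np.float32),(p[...,1]/p[...,2]*f+c["cy"]).astype(np.float32),cv2.INTER_LINEAR))
    cv2.imwrite(f"pics/{name}.png",cv2.resize(np.vstack([np.hstack([out[0],out[1]]),np.hstack([out[2],cv2.resize(c["color"],(500,500))])]),(600,600)))
    np.savez("w.npz",o=np.array(out)); P=cloud(c)
    for z0,z1 in((.090,.098),(.126,.134)):
        m=(P[...,2]>z0)&(P[...,2]<z1)&(np.hypot(*(P[...,:2]-C).transpose(2,0,1))<.045)
        if m.sum()>10: print(z0,m.sum(),cv2.minEnclosingCircle((P[m][:,:2]*1000).astype(np.float32)))
    return out
E
python3 -c "
from h import *
look('d')"
```

```text
time: 1.1
position: [0.4912, -0.2722, 0.2392]
tool_rot: [0.986, 0.168, -0.0, -0.0]
ft_force: [-0.7, -1.1, 0.4]
grip_width: 0.0869
grip_force: 0.0
time: 1.6
position: [0.5865, -0.1698, 0.2389]
tool_rot: [0.985, 0.17, -0.001, -0.0]
ft_force: [-0.2, 0.2, -0.2]
grip_width: 0.0868
grip_force: 0.0
t 1.6 pos [ 0.5865 -0.1698  0.2389] psi deg 19.56 tool cm to axis [0.34 0.09] grip 0.0867563138048899 q [-0.46  0.51  1.47 -0.    1.16  0.77]
0.09 1586 ((593.8135375976562, -170.4317169189453), 30.94495964050293)
0.126 669 ((593.5460205078125, -169.9727325439453), 14.780341148376465)
```

View pics/d.png

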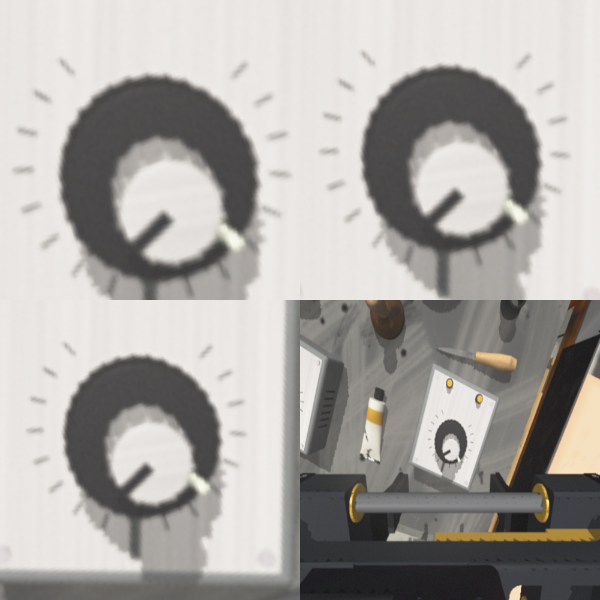

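The wrist view shows the coarse line about 53° anticlockwise of the arrow and the fine line about 45° clockwise of it. I'll measure the angles by code in both cameras.

```bash
cat >> h.py <<'E'
def measure(name,rf=None):
    c=cams.camera(name); P=cloud(c); V=np.array(c["view"]); f=192/np.tan(np.radians(c["fov_y"])/2)
    R=np.hypot(*(P[...,:2]-[.592,-.17]).transpose(2,0,1))
    def circ(z0,z1,r):
        m=(P[...,2]>z0)&(P[...,2]<z1)&(R<r); return (np.array(cv2.minEnclosingCircle((P[m][:,:2]).astype(np.float32)*1000)[0])/1000, m.sum()) if m.sum()>10 else (None,0)
    C,n=circ(.126,.134,.02)
    if n==0: C=circ(.09,.098,.04)[0]
    g=cv2.cvtColor(c["color"],cv2.COLOR_BGR2GRAY)
    th=np.radians(np.arange(-120,120,.5))   # 0 = world -x, + anticlockwise
    def prof(z,r0,r1):
        r=np.linspace(r0,r1,30)[:,None]
        w=np.stack([C[0]-r*np.cos(th),C[1]-r*np.sin(th),np.full((30,len(th)),z)],-1)
        p=w@V[:3,:3].T+V[:3,3]
        return cv2.remap(g,(p[...,0]/p[...,2]*f+c["cx"]).astype(np.float32),(p[...,1]/p[...,2]*f+c["cy"]).astype(np.float32),cv2.INTER_LINEAR).mean(0)
    def peak(s,lim=120):
        s=np.where(np.abs(np.degrees(th))<lim,s,s.min()); k=s.argmax(); sl=slice(max(k-16,0),k+17); w=np.clip(s[sl]-s[k]*.5-np.median(s)*.5,0,None)
        return round(float(np.degrees((w*th[sl]).sum()/w.sum())),1)
    q=P[(P[...,2]>.068)&(P[...,2]<.077)&(P[...,0]>C[0]+.06)&(R<.1)]
    m=q[:,1]>C[1]; a,b=q[m].mean(0),q[~m].mean(0); d=(a-b)[:2]
    print(name,"C",C.round(4),"yaw from posts",np.degrees(np.arctan2(-d[0],d[1])).round(2),np.linalg.norm(d).round(3),
      "arrow",peak(255-prof(.0625,.036,.054),20),"coarse",peak(prof(.0945,.024,.029)),"fine",peak(255-prof(.130,.004,.012)))
E
python3 -c "
from h import *
measure('wrist');measure('top')"
```

```text
wrist C [ 0.594  -0.1699] yaw from posts -0.75 0.06 arrow -0.5 coarse 52.6 fine -41.5Traceback (most recent call last):
  File "<string>", line 3, in <module>
    measure('wrist');measure('top')
                     ~~~~~~~^^^^^^^
  File "h.py", line 42, in measure
    q=P[(P[...,2]>.068)&(P[...,2]<.077)&(P[...,0]>C[0]+.06)&(R<.1)]
                                                  ~^^^
TypeError: 'NoneType' object is not subscriptable
```

```bash
python3 -m pendant '[{"jaw":1,"linear":[0.5,0.2,0],"twist":0},{"jaw":1,"linear":[0,0,3.5],"twist":0},{"jaw":1,"linear":[0,0,3.5],"twist":0},{"jaw":1,"linear":[0,0,3.0],"twist":0},{"jaw":1,"linear":[0,0,2.5],"twist":0},{"jaw":1,"linear":[0,0,1.7],"twist":0},{"jaw":1,"linear":[0,0,1.1],"twist":0},{"jaw":1,"linear":[0,0,0],"twist":0},{"jaw":0.5,"linear":[0,0,0],"twist":0},{"jaw":0.5,"linear":[0,0,0],"twist":0},{"jaw":0.5,"linear":[0,0,0],"twist":0},{"jaw":0.5,"linear":[0,0,0],"twist":0}]' 8
```

```text
time: 2.75
position: [0.5922, -0.1721, 0.0881]
tool_rot: [0.986, 0.168, 0.001, 0.001]
ft_force: [0.8, 0.0, 0.3]
grip_width: 0.0679
grip_force: 0.0
```

```bash
python3 -m pendant '[{"jaw":0.5,"linear":[0,0,0],"twist":0},{"jaw":0.5,"linear":[0,0,0],"twist":0},{"jaw":0.5,"linear":[0,0,0],"twist":0},{"jaw":0.5,"linear":[0,0,0],"twist":0}]' 12
```

```text
time: 3.08
position: [0.5915, -0.171, 0.0876]
tool_rot: [0.986, 0.168, 0.0, -0.0]
ft_force: [-1.2, 2.6, 6.3]
grip_width: 0.0596
grip_force: 12.0
```

```bash
python3 -m pendant '[{"jaw":0.5,"linear":[0,-0.1,0],"twist":3.2},{"jaw":0.5,"linear":[0,0,0],"twist":5},{"jaw":0.5,"linear":[0,0,0],"twist":5},{"jaw":0.5,"linear":[0,0,0],"twist":5},{"jaw":0.5,"linear":[0,0,0],"twist":5},{"jaw":0.5,"linear":[0,0,0],"twist":5},{"jaw":0.5,"linear":[0,0,0],"twist":5},{"jaw":0.5,"linear":[0,0,0],"twist":5},{"jaw":0.5,"linear":[0,0,0],"twist":5},{"jaw":0.5,"linear":[0,0,0],"twist":5},{"jaw":0.5,"linear":[0,0,0],"twist":5},{"jaw":0.5,"linear":[0,0,0],"twist":0}]' 20
python3 -m pendant '[{"jaw":0.5,"linear":[0,0,0],"twist":0},{"jaw":1,"linear":[0,0,0],"twist":0},{"jaw":1,"linear":[0,0,0],"twist":0},{"jaw":1,"linear":[0,0,0],"twist":0},{"jaw":1,"linear":[0,0,0],"twist":0},{"jaw":1,"linear":[0,0,0],"twist":0},{"jaw":1,"linear":[0,0,-2],"twist":0},{"jaw":1,"linear":[0,0,-3],"twist":0},{"jaw":1,"linear":[0,0,-3],"twist":0},{"jaw":1,"linear":[0,0,-4],"twist":0},{"jaw":1,"linear":[0,0,-3],"twist":0},{"jaw":1,"linear":[0,0,0],"twist":0}]'
python3 -c "
from h import *
measure('wrist')
look('e')"
```

```text
time: 4.08
position: [0.5917, -0.1699, 0.0876]
tool_rot: [0.956, -0.293, 0.001, -0.001]
ft_force: [0.0, 4.2, 5.8]
grip_width: 0.0596
grip_force: 20.0
time: 5.08
position: [0.5949, -0.1727, 0.2439]
tool_rot: [0.957, -0.291, 0.007, 0.001]
ft_force: [1.1, 0.1, 0.6]
grip_width: 0.0872
grip_force: 0.0
wrist C [ 0.5937 -0.1703] yaw from posts -0.85 0.06 arrow -0.3 coarse -1.3 fine -46.4
t 5.1333 pos [ 0.5933 -0.172   0.2407] psi deg -33.84 tool cm to axis [-0.41 -0.02] grip 0.08682060499061316 q [-0.46  0.51  1.46 -0.    1.16  1.7 ]
0.09 1518 ((593.5968627929688, -170.3638153076172), 30.804737091064453)
0.126 652 ((593.5274658203125, -170.26174926757812), 14.729472160339355)
```

View pics/e.png

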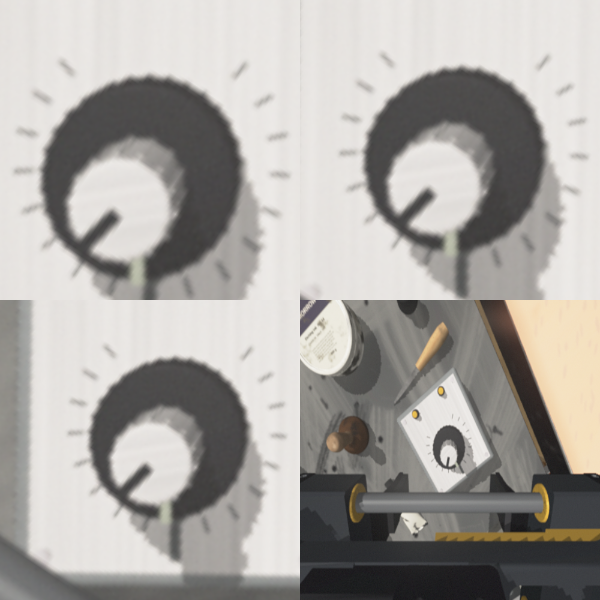

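Coarse line is on the arrow: the white line at (450,243) is directly above the arrow at (462,265), and the offset is parallax. The fine-angle readings disagree, so I'll measure its line slope directly.

```bash
cat >> h.py <<'E'
def fine(C=(.5936,-.1702)):
    look('tmp',np.array(C)); o=np.load("w.npz")["o"][2]; g=cv2.cvtColor(o,cv2.COLOR_BGR2GRAY)
    yy,xx=np.mgrid[:500,:500]; r=np.hypot(xx-250,yy-290)*.2
    m=((g<110)&(r<12)).astype(np.uint8)
    n,l,s,_=cv2.connectedComponentsWithStats(m); k=1+s[1:,4].argmax()
    v=cv2.fitLine(np.argwhere(l==k)[:,::-1].astype(np.float32),cv2.DIST_L2,0,.01,.01).ravel()
    d=v[:2]*np.sign(v[1]); print("fine slope deg",np.degrees(np.arctan2(d[0],d[1])).round(1),"n",s[k,4],"mid",v[2:])
E
python3 -c "
from h import *
measure('wrist');fine()"
```

```text
wrist C [ 0.5937 -0.1701] yaw from posts -0.65 0.059 arrow -0.2 coarse -1.1 fine -45.4
t 5.2333 pos [ 0.5905 -0.1707  0.2364] psi deg -33.85 tool cm to axis [ 0.23 -0.21] grip 0.08721284411865657 q [-0.46  0.52  1.46 -0.    1.16  1.7 ]
0.09 1575 ((593.3616943359375, -170.46339416503906), 30.95306396484375)
0.126 683 ((593.679443359375, -170.04371643066406), 14.932781219482422)
fine slope deg -45.5 n 666 mid [224.45496 314.44446]
```

```bash
python3 -m pendant '[{"jaw":0.7,"linear":[0,0,3.5],"twist":0},{"jaw":0.6,"linear":[0,0,3.0],"twist":0},{"jaw":0.6,"linear":[0,0,2.5],"twist":0},{"jaw":0.6,"linear":[0,0,2.0],"twist":0},{"jaw":0.6,"linear":[0,0,1.0],"twist":0},{"jaw":0.6,"linear":[0,0,0],"twist":0},{"jaw":0.2,"linear":[0,0,0],"twist":0},{"jaw":0.2,"linear":[0,0,0],"twist":0},{"jaw":0.2,"linear":[0,0,0],"twist":0},{"jaw":0.2,"linear":[0,0,0],"twist":0},{"jaw":0.2,"linear":[0,0,0],"twist":0},{"jaw":0.2,"linear":[0,0,0],"twist":0}]' 12
python3 -m pendant '[{"jaw":0.2,"linear":[0,0,0],"twist":0},{"jaw":0.2,"linear":[0,0,0],"twist":0}]'
```

```text
time: 6.28
position: [0.5921, -0.1703, 0.1177]
tool_rot: [0.957, -0.291, 0.001, -0.001]
ft_force: [1.9, 3.3, 2.8]
grip_width: 0.0274
grip_force: 12.0
time: 6.45
position: [0.5921, -0.1703, 0.1176]
tool_rot: [0.957, -0.291, 0.001, -0.0]
ft_force: [2.7, 5.0, 5.2]
grip_width: 0.0278
grip_force: 12.0
```

```bash
python3 -m pendant '[{"jaw":0.2,"linear":[0,-0.05,0],"twist":-5},{"jaw":0.2,"linear":[0,0,0],"twist":-5},{"jaw":0.2,"linear":[0,0,0],"twist":-5},{"jaw":0.2,"linear":[0,0,0],"twist":-5},{"jaw":0.2,"linear":[0,0,0],"twist":-5},{"jaw":0.2,"linear":[0,0,0],"twist":-5},{"jaw":0.2,"linear":[0,0,0],"twist":-5},{"jaw":0.2,"linear":[0,0,0],"twist":-5},{"jaw":0.2,"linear":[0,0,0],"twist":-5},{"jaw":0.2,"linear":[0,0,0],"twist":0},{"jaw":0.2,"linear":[0,0,0],"twist":0}]' 15
python3 -m pendant '[{"jaw":0.7,"linear":[0,0,0],"twist":0},{"jaw":0.7,"linear":[0,0,0],"twist":0},{"jaw":0.7,"linear":[0,0,0],"twist":0},{"jaw":0.7,"linear":[0,0,0],"twist":0},{"jaw":0.7,"linear":[0,0,-2],"twist":0},{"jaw":1,"linear":[0,0,-3],"twist":0},{"jaw":1,"linear":[0,0,-3],"twist":0},{"jaw":1,"linear":[0,0,-3],"twist":0},{"jaw":1,"linear":[0,0,-1],"twist":0},{"jaw":1,"linear":[0,0,0],"twist":0},{"jaw":1,"linear":[0,0,0],"twist":0},{"jaw":1,"linear":[0,0,0],"twist":0}]'
python3 -c "
from h import *
measure('wrist');fine();look('f')"
```

```text
time: 7.37
position: [0.592, -0.1707, 0.1177]
tool_rot: [0.995, 0.097, 0.001, 0.001]
ft_force: [1.0, 3.1, 5.4]
grip_width: 0.0272
grip_force: 15.0
time: 8.37
position: [0.5899, -0.1698, 0.2344]
tool_rot: [0.995, 0.097, -0.002, -0.001]
ft_force: [0.9, 0.1, -0.9]
grip_width: 0.086
grip_force: 0.0
wrist C [ 0.5935 -0.17  ] yaw from posts -0.75 0.06 arrow -2.3 coarse -1.8 fine -0.5
t 8.4167 pos [ 0.5899 -0.1698  0.2342] psi deg 11.15 tool cm to axis [0.35 0.11] grip 0.08667852409376609 q [-0.46  0.52  1.46 -0.    1.16  0.91]
0.09 1599 ((593.8053588867188, -170.34190368652344), 30.72468376159668)
0.126 693 ((593.6245727539062, -170.0775604248047), 14.845603942871094)
fine slope deg -1.2 n 696 mid [248.95259 324.6365 ]
t 8.4667 pos [ 0.59   -0.1698  0.2342] psi deg 11.15 tool cm to axis [ 0.   -0.03] grip 0.08653470453246405 q [-0.46  0.52  1.46 -0.    1.16  0.91]
0.09 1600 ((593.576416015625, -170.02134704589844), 30.98764419555664)
0.126 696 ((593.593994140625, -170.23329162597656), 14.953715324401855)
```

View pics/f.png

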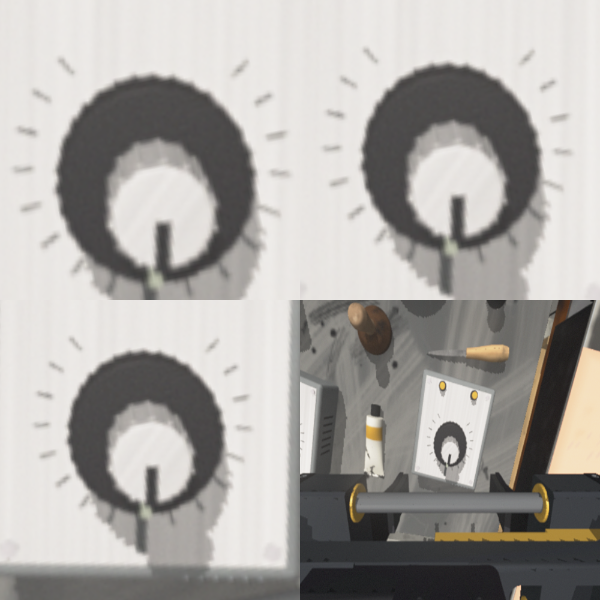

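The fine dark line, the coarse white line and the arrow all line up within about 1°, and the gripper is clear.

```bash
python3 -c "
from rig import robot
print(robot.hand_in())"
```

```text
the job is handed in; nothing more can be done
None
```

The coarse knob and then the fine knob were turned onto the arrow, each within about 1° in the last wrist-camera measurement; the timer was not touched, and the job was handed in at about 8.5 s with the gripper clear.

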